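Lay up a half-lapped door frame on a pegged assembly board

ROBOT

A 6-joint arm with a two-finger parallel gripper is mounted at the origin on a cart in front of the work surface, level with it; the furniture and walls round the work are solid. World frame = base frame: x ahead of the robot, y to its left, z up, the work surface at z = 0. Lengths are in m, angles in rad, forces in N, time in s.
With the tool pointing down it reaches from about 0.35 to 0.775 m from the base axis. Payload 5.5 kg.
Tool frame: the origin (TCP) lies between the finger pads; the fingertips stand 19 mm ahead of it and the grasp point (between the pads) is the TCP; z points along the fingers, y is the line along which they close (so a half turn about z gives the same grasp; the last joint's range is limited). The gripper opens to 85 mm and grips with 20 to 120 N. Pads are 22 mm wide; open, the fingers measure 114 mm over their backs; the gripper's body (76 mm by 85 mm) begins 54 mm behind the grasp point. The pads swing forward as they close: fully open they stand 13 mm farther back than shut.
Start: joints at [-1.276, 0.313, 0.046, 1.304, 0, 1.431], TCP at [0.242, -0.522, 0.25] pointing down, gripper open.
Joint ranges: [-2.76, 2.76], [-0.86, 1.69], [-1.03, 1.26], [-2.2, 2.34], [-1.47, 1.5], [-3.14, 3.14]. Speed limits (rad/s): [2.57, 2.57, 3.14, 3.14, 3.14, 3.14].

INTERFACE

Orientations are given as a unit quaternion [w, x, y, z].
In Python, from workcell import env gives the robot as it stands.
- The arm moves only by the tool carry_out, never from a script. Its argument "increments" is a list that holds one entry, the list of rows, each a list of 6 numbers: the shift along the tool's x, y, z each as a share of 50 cm, from -1 to 1, then the turn, a rotation vector about the tool's x, y, z each as a share of 2 pi rad, from -1 to 1. In form: [[[x, y, z, ax, ay, az], ...]]. A call has 1 to 5 rows; each row is the pose to reach, as a shift and turn from the pose commanded when the call began, along the tool's axes at that moment, turning the shorter way round; what a row does not reach only later rows make up. A row lasts 1/8 s, in which the tool goes at most 62.5 mm and 10.7 degrees, less where a joint would pass 70% of its speed; a pose out of reach is approached as far as the arm can. A call with a number of a shift or a turn outside -1 to 1 is refused whole. A call with a gripper value outside its range is refused whole. "jaw" is the closure, from 0 (fully open) to 1 (shut), set as the call begins (left out, the last holds). The fingers move at their own pace and stop on an object; "squeeze" is the grip in N (left out, the last holds). Time passes only in rows, so rows that repeat a pose let the fingers close. It gives the time, the measured TCP pose, the force, the opening and the grip force at its end, in the units of the state.
- env.get_state(): the state, without advancing time (a new reading comes with each control period).
- env.read_camera(name): name is "side" or "top"; returns a dict with "frame" (480x640x3 uint8, blue, green, red), "z_map" (480x640 float32, m along the optical axis (not along the pixel's ray), 0 where there is no reading), "intrinsics" (3x3 intrinsics, pixels), "R" (3x3) and "t" (3): a world point X has camera coordinates R X + t. Camera axes: x right, y down, z forward; pixel columns grow to the right and rows downward; lengths in m; the calibration is good to about 2 mm. A picture is of the moment at which its call begins.
- env.hand_in(): hands the job in; it is judged then, once.
Trained networks look in the newest picture that a camera, given by its name, has taken for a name from the list of things; names that differ only in an ending like _2 or _b are one class to them, and where a whole thing is asked for, a point or a joint stands for the part that bears it (a point fixed in the world has none). Each returns a list of dicts, best first, with "score" (0 to 1); they miss things now and then, are a little off and sometimes report something else, mostly with a low value. They report only what shows in the picture. A call takes as long as a camera call.
- env.find_in(camera, name): "position" ([x, y, z] in m, in world coordinates, good to about 4 mm: the middle of the surface that is visible of it).
The state is a dict: "clock": time; "joint_pos": joint angles; "qvel": joint speeds; "tau": joint torques, N m; "tcp_pos": TCP position; "orientation": TCP orientation; "wrist_force": force on the tool from outside, world axes, zero at the start; "ft_torque": the same for the moment, N m; "finger_gap": finger opening in m; "grip_force": force on a finger pad.
Only numpy, scipy, OpenCV 4.12 (cv2) and the standard library are available. Lean on these libraries where they do the work, as an engineer would, in place of code of your own. Each camera call takes 0.05 s, during which the arm holds its last target. There are 200 camera calls.

TASK

On the pegged board, lay up the half-lapped cupboard-door frame dry: first both rails, the wide bottom rail in the wide bay nearest the robot and the narrow top rail in the far bay, flat between the pegs with their long halved ends to the left. Then lay the stiles across them, the wide hanging stile in the bay on the left and the narrow closing stile in the bay on the right, long halved ends over the bottom rail, so that all four corner joints close and the frame lies flat on the board. Leave the glue bottle, tape measure and nail carton where they stand.

Things in the scene. Friction and masses are not known exactly. Their poses are not given: they have to be found in the camera images.
- bottom_rail: Bottom rail, the 50 mm wide one of the two shorter (180 mm) pale timbers, 28 mm thick, 0.12 kg, on a 4.5 mm sheet. y along it, z up; origin on its underside mid-way along its 92 mm full-thickness middle. Ends halved to the lower 13.5 mm: 53 mm long at +y, 35 at -y. Home: on the board's face, y along board +y, origin at board (-80, -9, 18) mm.
- top_rail: Top rail, the 32 mm wide one of the two shorter (180 mm) pale timbers, 28 mm thick, 0.12 kg, on a 4.5 mm sheet. y along it, z up; origin on its underside mid-way along its 92 mm full-thickness middle. Ends halved to the lower 13.5 mm: 53 mm long at +y, 35 at -y. Home: on the board's face, y along board +y, origin at board (89, -9, 18) mm.
- hanging_stile: Hanging stile, 50 mm wide, of the two longer (208 mm) pale timbers; 28 mm thick, 0.12 kg, on a 4.5 mm sheet. y along it, z up; origin under mid-length of its 122 mm full-thickness middle. Ends halved to the upper 14 mm: 52 mm long at +y (for the bottom rail), 34 at -y (lines on top). Home: on the board's face between the rails, y along board -x, origin at board (9, 65, 18) mm.
- closing_stile: Closing stile, 32 mm wide, of the two longer (208 mm) pale timbers; 28 mm thick, 0.12 kg, on a 4.5 mm sheet. y along it, z up; origin under mid-length of its 122 mm full-thickness middle. Ends halved to the upper 14 mm: 52 mm long at +y (for the bottom rail), 34 at -y (lines on top). Home: on the board's face between the rails, y along board -x, origin at board (9, -74, 18) mm.
- board: Fixed dark plywood board 262 x 228 x 18 mm, origin under its centre, x away from the robot, y left. Round pegs, 16 mm, cone tips 16 mm high, 1.2 mm play (joint shoulders 3), hold the 210 x 180 mm frame about its centre. mm: 62 tall over the face at (+-114.2, 65), (+-114.2, -74); 46 high at (-80, +-99.2), (89, +-99.2) and inside at x -45.8, 63.8 with y 30.8, -48.8. Finger room at mid-member.
- glue_bottle: Bystander: white squeeze bottle with an orange cap, 62 mm diameter, 167 mm high, standing; origin under its centre. Not to be disturbed.
- tape_measure: Bystander: yellow tape measure standing on its edge, 36 x 78 x 64 mm high; origin under its centre. Not to be disturbed.
- nail_box: Bystander: small brown carton, 53 x 75 x 46 mm high; origin under its centre. Not to be disturbed.

How it is judged:
On the way:
1. both rails lie down in their bays before either stile is over the board (x of bottom_rail in the frame of board between -0.086 and -0.074 m and y of bottom_rail in the frame of board between -0.015 and -0.003 m and z of bottom_rail in the frame of board between 0.014 and 0.022 m and angle between each of bottom_rail, top_rail's own z axis and vertical below 0.04 rad and angle between the y axis of each of bottom_rail, top_rail and the y axis of board, either way round below 0.06 rad and x of top_rail in the frame of board between 0.083 and 0.095 m and y of top_rail in the frame of board between -0.015 and -0.003 m and z of top_rail in the frame of board between 0.014 and 0.022 m and horizontal distance between each of hanging_stile, closing_stile and board above 0.12 m), for 0.2 s.
At the end, for the whole second after the job is handed in: All four members are home on the board: each origin within 6 mm of its home across the board and 4 mm in height, level within 0.04 rad, along its bay within 0.06 rad, at rest and let go; so the stiles' tongues lie closed on the rails' tongues (x of bottom_rail in the frame of board between -0.086 and -0.074 m and y of bottom_rail in the frame of board between -0.015 and -0.003 m and z of bottom_rail in the frame of board between 0.014 and 0.022 m and angle between each of bottom_rail, top_rail, hanging_stile, closing_stile's own z axis and vertical below 0.04 rad and angle between the y axis of each of bottom_rail, top_rail and the y axis of board, either way round below 0.06 rad and x of top_rail in the frame of board between 0.083 and 0.095 m and y of top_rail in the frame of board between -0.015 and -0.003 m and z of top_rail in the frame of board between 0.014 and 0.022 m and x of hanging_stile in the frame of board between 0.003 and 0.015 m and y of hanging_stile in the frame of board between 0.059 and 0.071 m and z of hanging_stile in the frame of board between 0.014 and 0.022 m and angle between the y axis of each of hanging_stile, closing_stile and the x axis of board, either way round below 0.06 rad and x of closing_stile in the frame of board between 0.003 and 0.015 m and y of closing_stile in the frame of board between -0.08 and -0.068 m and z of closing_stile in the frame of board between 0.014 and 0.022 m and linear speed of each of bottom_rail, top_rail, hanging_stile, closing_stile below 0.02 m/s and contact force between each of bottom_rail, top_rail, hanging_stile, closing_stile and the fingers below 0.1 N); the robot touches nothing.
It fails at once if the glue bottle is moved by more than 20 mm (distance of glue_bottle from where it was at the start of the episode above 0.02 m).
It fails at once if the tape measure is moved by more than 20 mm (distance of tape_measure from where it was at the start of the episode above 0.02 m).
It fails at once if the nail box is moved by more than 20 mm (distance of nail_box from where it was at the start of the episode above 0.02 m).
It also fails if it takes over 112 s, if anything falls off the work surface, if the arm or the gripper's body presses on something with over 40 N, if the wrist force passes 120 N, or if a joint passes its speed limit or range.

## Working session

There is one attempt and no reset: what is moved stays moved. The work goes in short steps, Python scripts to look and compute and a tool call to move; the robot and the scene stay as the last step left them, time stands still between calls to the robot, and variables do not carry over. Pictures are saved under pics/ and viewed, at most 14 in all, crops included, and the job is handed in when it is done.

Besides the shell and the picture viewer there is one more tool, called after "Request:" in YAML: its name, and indented under it one key for each argument. carry_out: Moves the arm, as the interface text tells. Its arguments: {"type":"object","properties":{"increments":{"type":"array","items":{"type":"array","items":{"type":"array","items":{"type":"number","minimum":-1,"maximum":1}}}},"jaw":{"type":"number"},"squeeze":{"type":"number"}},"required":["increments"]}

```bash
mkdir -p pics; ls; cat > h.py <<'E'
import numpy as np, cv2
from workcell import env
def world(c,mask=None):
    z=c["z_map"];K=np.array(c["intrinsics"]);R=np.array(c["R"]);t=np.array(c["t"])
    v,u=np.indices(z.shape)
    P=np.stack([(u-K[0,2])/K[0,0]*z,(v-K[1,2])/K[1,1]*z,z],-1)
    W=(P-t)@R
    W[z<=0]=np.nan
    return W
E
python3 - <<'E'
from h import *
s=env.get_state();print(s)
for n in("top","side"):
    c=env.read_camera(n);cv2.imwrite(f"pics/{n}0.png",c["frame"]);np.savez(f"{n}0.npz",**c)
    print(n,c["R"],c["t"])
    for k in["bottom_rail","top_rail","hanging_stile","closing_stile","board","glue_bottle","tape_measure","nail_box"]:
        print(k,[(np.round(d["position"],3),round(d["score"],2)) for d in env.find_in(n,k)[:3]])
E
```

```text
pics
{'clock': 0.0, 'joint_pos': array([-1.27558323e+00,  3.14040377e-01,  4.49874137e-02,  1.30360131e+00,
       -1.19658395e-05,  1.43116750e+00]), 'qvel': array([-0.00013773, -0.00052412,  0.00012744,  0.00032768, -0.0008022 ,
       -0.00013596]), 'tau': array([ 1.67680259e-04, -4.80633831e+01,  2.98529005e+01,  1.94834545e-02,
       -2.43677805e-04,  7.69909150e-07]), 'tcp_pos': array([ 0.24206271, -0.52104398,  0.24938955]), 'orientation': array([-9.25698814e-04,  9.76456603e-01,  2.15711936e-01, -7.81587657e-05]), 'wrist_force': array([ 0.18868125, -0.03381348, -0.20685214]), 'ft_torque': array([ 0.03679143, -0.01477944, -0.03252436]), 'grip_force': 0.0, 'finger_gap': 0.0851047949741682}
top [[ 0.01294235 -0.99971152  0.02023299]
 [-0.99749957 -0.0143144  -0.06920774]
 [ 0.06947739 -0.01928669 -0.99739707]] [0.07743384 0.54770589 1.00348589]
bottom_rail [(array([0.553, 0.288, 0.032]), 0.6)]
top_rail [(array([0.452, 0.34 , 0.032]), 0.56)]
hanging_stile [(array([0.644, 0.286, 0.034]), 0.89)]
closing_stile [(array([ 0.518, -0.012,  0.021]), 0.51)]
board [(array([ 0.518, -0.014,  0.02 ]), 0.74)]
glue_bottle [(array([0.729, 0.142, 0.112]), 0.88)]
tape_measure [(array([0.747, 0.035, 0.058]), 0.93)]
nail_box [(array([ 0.74 , -0.114,  0.046]), 0.66)]
side [[ 0.99766524 -0.06683348 -0.01404827]
 [-0.05855432 -0.73122184 -0.67962197]
 [ 0.0351491   0.6788578  -0.733428  ]] [-0.53018545  0.13852005  1.09914095]
bottom_rail [(array([0.557, 0.258, 0.028]), 0.82)]
top_rail [(array([0.45 , 0.312, 0.025]), 0.81)]
hanging_stile [(array([0.644, 0.268, 0.035]), 0.64)]
closing_stile [(array([0.353, 0.265, 0.029]), 0.98)]
board [(array([ 0.516, -0.028,  0.018]), 0.92)]
glue_bottle [(array([0.736, 0.118, 0.084]), 0.73)]
tape_measure [(array([0.743, 0.019, 0.047]), 0.56)]
nail_box [(array([ 0.742, -0.128,  0.046]), 0.85)]
```

View pics/top0.png

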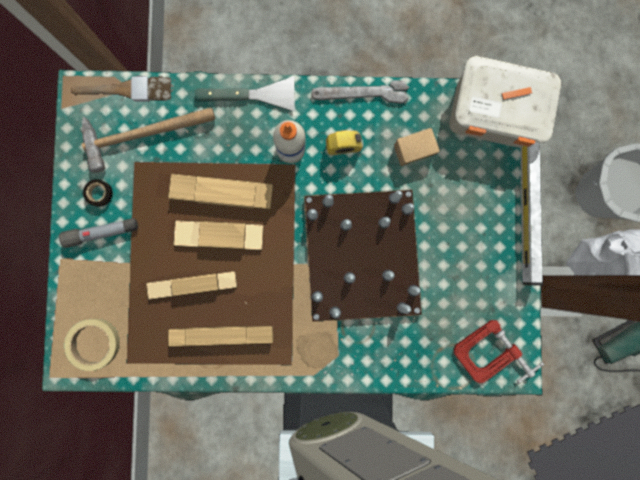

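View pics/side0.png

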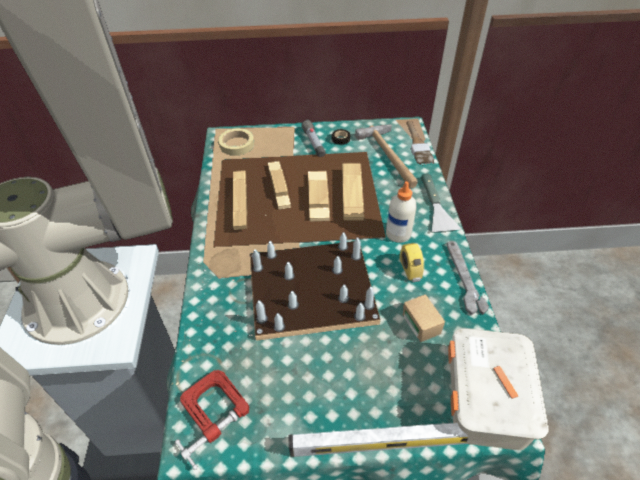

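```bash
cat > seg.py <<'E'
from h import *
c=dict(np.load("top0.npz"));W=world(c);K=c["intrinsics"]
print(K)
f=c["frame"];Z=W[...,2]
roi=(W[...,0]>.3)&(W[...,0]<.72)&(W[...,1]>.14)&(W[...,1]<.46)
print("sheet z",np.nanmedian(Z[roi&(Z<.012)]))
for nm,zl in(("full",.012),("mid",.026)):
    m=(roi&(Z>zl)&(Z<.05)).astype(np.uint8)
    n,l,s,cc=cv2.connectedComponentsWithStats(m,connectivity=4)
    for i in range(1,n):
        if s[i,4]<150: continue
        p=W[l==i]; r=cv2.minAreaRect((p[:,:2]*1000).astype(np.float32))
        print(nm,s[i,4],np.round(r[0],1),np.round(r[1],1),round(r[2],2),"z",np.round(np.percentile(p[:,2],[5,50,95]),4))
b=(np.abs(W[...,0]-.52)<.17)&(np.abs(W[...,1]+.012)<.16)
for y0 in(1,):
    m=(b&(Z>.045)&(Z<.1)).astype(np.uint8)
    n,l,s,cc=cv2.connectedComponentsWithStats(m)
    for i in range(1,n):
        if s[i,4]<4: continue
        p=W[l==i]; t=p[p[:,2]>p[:,2].max()-.006]
        print("peg",s[i,4],np.round(t.mean(0)*1000,1),np.round(p[:,2].max(),4), np.round(cc[i]))
m=(b&(Z>.012)&(Z<.024)).astype(np.uint8)
r=cv2.minAreaRect((W[m>0][:,:2]*1000).astype(np.float32));print("board",r)
cv2.imwrite("pics/crop0.png",cv2.resize(f[150:370,130:290],None,fx=5,fy=2.7*1.0,interpolation=cv2.INTER_CUBIC) if 0 else cv2.resize(f[165:355,135:285],None,fx=3.1,fy=3.1,interpolation=cv2.INTER_CUBIC))
E
python3 seg.py
```

```text
[[493.48134995   0.         317.35549565]
 [  0.         493.48134995 240.35069429]
 [  0.           0.           1.        ]]
sheet z 0.004723175443605414
full 2568 [644.1 285.7] [209.3  50.8] 85.11 z [0.029  0.0327 0.0357]
full 2149 [554.9 289.6] [180.   50.1] 87.93 z [0.016  0.0293 0.0351]
full 1391 [451.4 342.3] [ 31.9 181.5] 8.42 z [0.0157 0.0296 0.0352]
full 1756 [350.3 277. ] [ 32.6 206.7] 2.47 z [0.0285 0.0327 0.0356]
mid 2499 [644.1 285.7] [209.3  50.8] 85.11 z [0.0297 0.0327 0.0358]
mid 1111 [554.6 280.7] [92.5 50. ] 87.96 z [0.0298 0.0326 0.0359]
mid 731 [452.8 332.2] [31.8 92.2] 8.45 z [0.0297 0.0327 0.0356]
mid 1695 [350.3 277. ] [ 32.6 206.7] 2.47 z [0.0297 0.0328 0.0357]
peg 67 [636.4 -73.7  80.6] 0.0836 [397. 195.]
peg 59 [626.   64.6  78.2] 0.0811 [328. 199.]
peg 51 [ 613.9 -100.2   62.3] 0.0654 [410. 207.]
peg 47 [599.8  97.5  62.8] 0.0655 [312. 213.]
peg 47 [584.7 -52.2  62.4] 0.0659 [386. 221.]
peg 49 [579.6  27.4  63.6] 0.067 [347. 223.]
peg 51 [477.  -60.6  63.2] 0.0666 [390. 275.]
peg 48 [470.4  18.6  62.2] 0.0658 [350. 278.]
peg 52 [ 446.5 -113.    63.2] 0.0662 [416. 291.]
peg 49 [431.7  84.3  65.3] 0.0679 [317. 297.]
peg 66 [410.5 -90.8  78.9] 0.0822 [406. 309.]
peg 54 [399.7  47.9  79.4] 0.0825 [336. 314.]
board ((518.5723876953125, -9.027778625488281), (262.6788635253906, 228.2090301513672), 4.292815685272217)
```

```bash
python3 -c "
import cv2
f=cv2.imread('pics/side0.png');cv2.imwrite('pics/crop1.png',cv2.resize(f[150:250,210:385],None,fx=4.5,fy=4.5,interpolation=cv2.INTER_CUBIC))"
```

```text
(no output)
```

View pics/crop0.png

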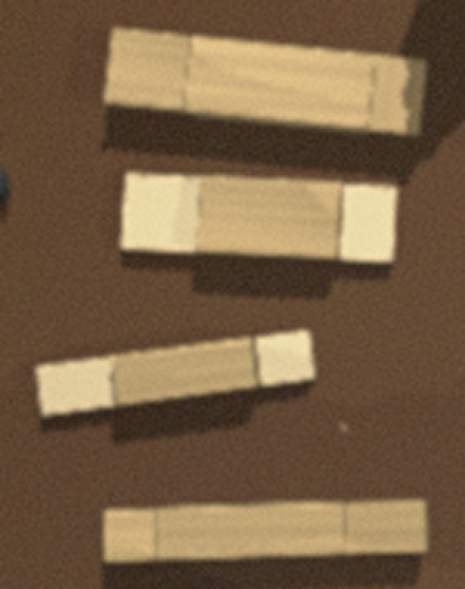

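View pics/crop1.png

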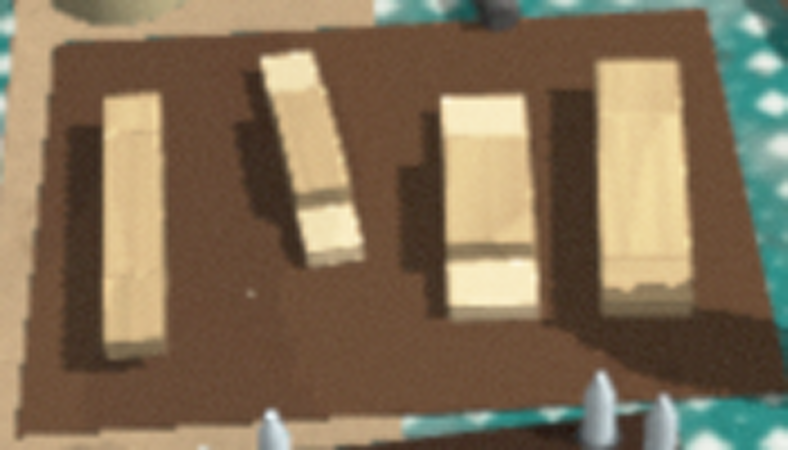

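```bash
cat > fit.py <<'E'
from h import *
B=np.array([(114.2,-74),(114.2,65),(89,-99.2),(89,99.2),(63.8,-48.8),(63.8,30.8),(-45.8,-48.8),(-45.8,30.8),(-80,-99.2),(-80,99.2),(-114.2,-74),(-114.2,65)])
P=np.array([(636.4,-73.7),(626,64.6),(613.9,-100.2),(599.8,97.5),(584.7,-52.2),(579.6,27.4),(477,-60.6),(470.4,18.6),(446.5,-113),(431.7,84.3),(410.5,-90.8),(399.7,47.9)])
b0=B.mean(0);p0=P.mean(0);H=(B-b0).T@(P-p0);a=np.arctan2(H[0,1]-H[1,0],H[0,0]+H[1,1])
R=np.array([[np.cos(a),-np.sin(a)],[np.sin(a),np.cos(a)]]);t=p0-R@b0
if __name__=="__main__":
    print(t,np.degrees(a));print(np.round(P-(B@R.T+t),1))
    for n,q in dict(bottom=(-80,-9),top=(89,-9),hang=(9,65),close=(9,-74)).items(): print(n,np.round(R@q+t,1))
E
cat > plan.py <<'E'
import sys
from h import *
from scipy.spatial.transform import Rotation as Ro
def plan(*wps):
    "wps: (x,y,z mm, yaw of tool x in deg)"
    s=env.get_state();q=s["orientation"];R0=Ro.from_quat([q[1],q[2],q[3],q[0]]);p=s["tcp_pos"]
    f=np.degrees(np.arctan2(*R0.as_matrix()[[1,0],0]))
    print("t",round(s["clock"],2),"tcp",np.round(p*1000,1),"yaw",round(f,2),"tilt",np.round(R0.as_matrix()[:2,2],4),"gap",round(s["finger_gap"]*1000,1),"F",np.round(s["wrist_force"],1))
    for w in wps:
        d=R0.inv().apply(np.array(w[:3])/1000-p)/.5
        c=np.radians(w[3]);Rt=Ro.from_matrix([[np.cos(c),np.sin(c),0],[np.sin(c),-np.cos(c),0],[0,0,-1]])
        r=(R0.inv()*Rt).as_rotvec()/2/np.pi
        print([round(float(v),4) for v in (*d,*r)])
if __name__=="__main__": plan(*[tuple(map(float,a.split(","))) for a in sys.argv[1:]])
E
python3 fit.py; python3 plan.py 400,-300,250,60 500,0,250,88 554.6,280.7,200,88
```

```text
[518.19125979  -8.36751633] 4.309244301848638
[[-1.2 -0.1]
 [-1.2 -0.4]
 [-0.5  0.4]
 [ 0.3  0.3]
 [-0.8  0. ]
 [ 0.1  0.3]
 [ 0.8 -0.1]
 [ 0.2 -0.3]
 [ 0.6  0.3]
 [ 0.7 -0.2]
 [ 0.6 -0.1]
 [ 0.3  0. ]]
bottom [439.1 -23.4]
top [607.6 -10.7]
hang [522.3  57.1]
close [532.7 -81.5]
t 0.9 tcp [ 242.2 -521.6  250.3] yaw 24.91 tilt [ 0.     -0.0001] gap 85.6 F [-0.9 -0.8  0.4]
[0.4729, -0.269, 0.0006, 0.0, 0.0, -0.0975]
[0.907, -0.7289, 0.0006, 0.0, 0.0, -0.1753]
[1.2425, -1.1921, 0.1005, 0.0, 0.0, -0.1753]
```

```bash
python3 plan.py 355,-231,220,57
```

```text
t 0.9 tcp [ 242.2 -521.6  250.3] yaw 24.91 tilt [ 0.     -0.0001] gap 85.6 F [-0.9 -0.8  0.4]
[0.4494, -0.432, 0.0606, 0.0, 0.0, -0.0891]
```

Request:
carry_out:
  increments:
    - [[0.45, -0.432, 0.06, 0, 0, -0.089], [0.45, -0.432, 0.06, 0, 0, -0.089], [0.45, -0.432, 0.06, 0, 0, -0.089], [0.45, -0.432, 0.06, 0, 0, -0.089], [0.45, -0.432, 0.06, 0, 0, -0.089]]
  jaw: 0.15
  squeeze: 40

```text
clock: 1.52
tcp_pos: [0.3555, -0.23, 0.2205]
orientation: [0.001, 0.879, 0.476, 0.0]
wrist_force: [-0.1, -0.1, 1.1]
finger_gap: 0.0722
grip_force: 0.0
```

```bash
python3 plan.py 460,20,160,88
```

```text
t 1.52 tcp [ 355.5 -230.   220.5] yaw 56.91 tilt [ 0.001  -0.0007] gap 72.2 F [-0.1 -0.1  1.1]
[0.533, -0.0979, 0.1208, 0.0002, 0.0001, -0.0863]
```

Request:
carry_out:
  increments:
    - [[0.533, -0.098, 0.12, 0, 0, -0.086], [0.533, -0.098, 0.12, 0, 0, -0.086], [0.533, -0.098, 0.12, 0, 0, -0.086], [0.533, -0.098, 0.12, 0, 0, -0.086], [0.533, -0.098, 0.12, 0, 0, -0.086]]

```text
clock: 2.15
tcp_pos: [0.4596, 0.0213, 0.1598]
orientation: [-0.0, 0.719, 0.695, 0.0]
wrist_force: [0.4, -0.3, -0.6]
finger_gap: 0.0725
grip_force: 0.0
```

```bash
python3 plan.py 554.6,280.7,110,87.96
```

```text
t 2.15 tcp [459.6  21.3 159.8] yaw 88.12 tilt [-0.0002  0.0003] gap 72.5 F [ 0.4 -0.3 -0.6]
[0.5247, 0.1729, 0.0997, -0.0, -0.0, 0.0004]
```

Request:
carry_out:
  increments:
    - [[0.525, 0.173, 0.1, 0, 0, 0], [0.525, 0.173, 0.1, 0, 0, 0], [0.525, 0.173, 0.1, 0, 0, 0], [0.525, 0.173, 0.1, 0, 0, 0], [0.525, 0.173, 0.1, 0, 0, 0]]

```text
clock: 2.78
tcp_pos: [0.5557, 0.2807, 0.1094]
orientation: [-0.0, 0.719, 0.695, 0.0]
wrist_force: [0.5, -0.4, -0.1]
finger_gap: 0.0725
grip_force: 0.0
```

```bash
python3 plan.py 554.6,280.7,50,87.96 554.6,280.7,26,87.96
```

```text
t 2.77 tcp [555.7 280.7 109.4] yaw 88.06 tilt [0.0001 0.0003] gap 72.5 F [ 0.5 -0.4 -0.1]
[-0.0001, -0.0022, 0.1189, 0.0, -0.0, 0.0003]
[-0.0001, -0.0022, 0.1669, 0.0, -0.0, 0.0003]
```

Request:
carry_out:
  increments:
    - [[0, -0.0022, 0.119, 0, 0, 0.0003], [0, -0.0022, 0.167, 0, 0, 0.0003], [0, -0.0022, 0.167, 0, 0, 0.0003], [0, -0.0022, 0.167, 0, 0, 0.0003]]

```text
clock: 3.28
tcp_pos: [0.5551, 0.2779, 0.0281]
orientation: [0.0, 0.721, 0.693, 0.001]
wrist_force: [0.3, 0.2, -0.3]
finger_gap: 0.073
grip_force: 0.0
```

Request:
carry_out:
  increments:
    - [[0, 0, 0, 0, 0, 0], [0, 0, 0, 0, 0, 0], [0, 0, 0, 0, 0, 0], [0, 0, 0, 0, 0, 0]]
  jaw: 1

```text
clock: 3.78
tcp_pos: [0.5556, 0.278, 0.0289]
orientation: [0.001, 0.721, 0.693, 0.002]
wrist_force: [0.5, 0.1, 6.9]
finger_gap: 0.0493
grip_force: 43.2
```

```bash
python3 plan.py 554.6,280.7,120,88 490,150,150,91
```

```text
t 3.77 tcp [555.6 278.   28.9] yaw 87.79 tilt [0.0034 0.001 ] gap 49.3 F [0.5 0.1 6.9]
[0.0055, -0.0016, -0.1822, 0.0005, -0.0002, -0.0006]
[-0.2606, -0.1204, -0.2429, 0.0005, -0.0002, -0.0089]
```

Request:
carry_out:
  increments:
    - [[0, 0, -0.1, 0, 0, 0], [0, 0, -0.2, 0, 0, 0], [-0.15, -0.06, -0.23, 0, 0, -0.0089], [-0.26, -0.12, -0.23, 0, 0, -0.0089], [-0.26, -0.12, -0.23, 0, 0, -0.0089]]

```text
clock: 4.4
tcp_pos: [0.487, 0.1479, 0.1423]
orientation: [-0.0, 0.702, 0.712, -0.001]
wrist_force: [1.1, 0.3, -0.1]
finger_gap: 0.0493
grip_force: 42.4
```

```bash
python3 plan.py 439.1,-25,140,94.3
```

```text
t 4.4 tcp [487.  147.9 142.3] yaw 90.88 tilt [-0.0009 -0.0006] gap 49.3 F [ 1.1  0.3 -0.1]
[-0.3442, -0.1011, 0.0049, -0.0002, 0.0001, -0.0095]
```

Request:
carry_out:
  increments:
    - [[-0.344, -0.101, 0.005, 0, 0, -0.0095], [-0.344, -0.101, 0.005, 0, 0, -0.0095], [-0.344, -0.101, 0.005, 0, 0, -0.0095], [-0.344, -0.101, 0.005, 0, 0, -0.0095], [-0.344, -0.101, 0.005, 0, 0, -0.0095]]

```text
clock: 5.03
tcp_pos: [0.4423, -0.0228, 0.1396]
orientation: [0.0, 0.68, 0.734, 0.0]
wrist_force: [-0.2, -0.1, -1.4]
finger_gap: 0.0491
grip_force: 42.4
```

```bash
cat > look.py <<'E'
from plan import *
plan()
for n in("top","side"):
    c=env.read_camera(n);cv2.imwrite(f"pics/{n}_{sys.argv[1]}.png",c["frame"]);np.savez(f"{n}_{sys.argv[1]}.npz",**c)
E
python3 look.py a; python3 -c "
import cv2,numpy as np
a=cv2.imread('pics/top_a.png')[170:370,250:450];b=cv2.imread('pics/side_a.png')[190:390,190:390]
cv2.imwrite('pics/ab.png',cv2.resize(np.hstack([a,b]),None,fx=2,fy=2))"
```

```text
t 5.03 tcp [442.3 -22.8 139.6] yaw 94.38 tilt [0.0009 0.0003] gap 49.1 F [-0.2 -0.1 -1.4]
```

View pics/ab.png

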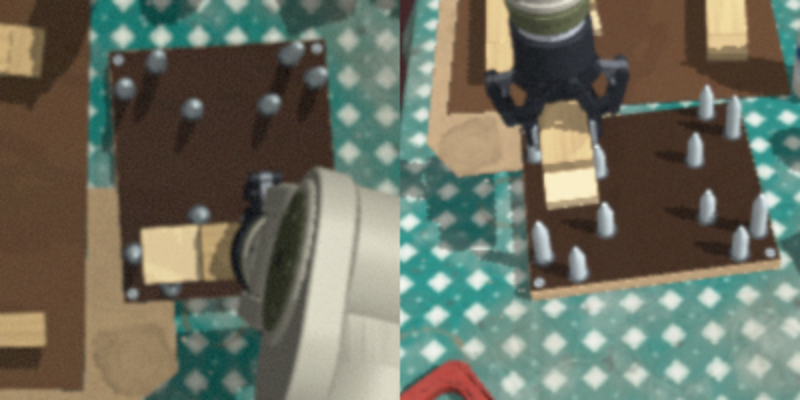

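```bash
cat > tongue.py <<'E'
from h import *
import sys
def tongue(tag,cam,zt,lo,hi,dz=.006):
    c=dict(np.load(f"{cam}_{tag}.npz"));W=world(c);hsv=cv2.cvtColor(c["frame"],cv2.COLOR_BGR2HSV)
    m=(np.abs(W[...,2]-zt)<dz)&(W[...,0]>lo[0])&(W[...,0]<hi[0])&(W[...,1]>lo[1])&(W[...,1]<hi[1])&(hsv[...,1]>60)&(hsv[...,2]>90)&(hsv[...,0]<35)
    n,l,s,cc=cv2.connectedComponentsWithStats(m.astype(np.uint8),connectivity=4)
    i=1+np.argmax(s[1:,4]);p=W[l==i]
    r=cv2.minAreaRect((p[:,:2]*1000).astype(np.float32))
    print(cam,s[i,4],"c",np.round(r[0],1),np.round(r[1],1),round(r[2],2),"z",np.round(np.median(p[:,2])*1000,1),"med",np.round(np.median(p[:,:2],0)*1000,1))
    return r
E
python3 -c "
from tongue import *
tongue('a','top',.129,(.38,.02),(.5,.1))
tongue('a','top',.143,(.38,-.02),(.5,.1))
tongue('a','side',.129,(.38,-.15),(.5,-.0))
tongue('a','side',.143,(.38,-.15),(.5,.0))
"
```

```text
top 798 c [435.5  52.3] [49.9 53.3] 4.54 z 129.2 med [435.4  51.7]
top 422 c [438.3  10.7] [50.4 32.6] 0.85 z 143.6 med [440.1  12.7]
side 101 c [445.  -79.3] [50.4 37.9] 6.38 z 129.6 med [436.8 -64.3]
side 634 c [441.8 -33.3] [49.  66.9] 4.27 z 141.8 med [441.7 -35.9]
```

```bash
python3 plan.py 440.2,-26.2,115,94.3
```

```text
t 5.12 tcp [442.3 -21.9 139.4] yaw 94.52 tilt [0.0004 0.0002] gap 49.4 F [-0.4 -0.2 -1.1]
[-0.0082, -0.0048, 0.0489, 0.0001, -0.0, 0.0006]
```

Request:
carry_out:
  increments:
    - [[-0.0064, -0.0047, 0.05, 0, 0, 0.0003], [-0.0064, -0.0047, 0.05, 0, 0, 0.0003], [-0.0064, -0.0047, 0.05, 0, 0, 0.0003]]

```text
clock: 5.5
tcp_pos: [0.44, -0.0253, 0.1148]
orientation: [-0.0, 0.679, 0.734, 0.0]
wrist_force: [-0.5, 0.3, -1.6]
finger_gap: 0.0494
grip_force: 42.3
```

```bash
python3 look.py b; python3 -c "
from tongue import *
r=tongue('b','top',.104,(.38,.02),(.5,.1))
tongue('b','side',.118,(.38,-.15),(.5,.0))
a=np.radians(r[2]+90);print(np.array(r[0])-72.5*np.array([np.cos(a),np.sin(a)]))
"
```

```text
t 5.5 tcp [440.  -25.3 114.8] yaw 94.42 tilt [0. 0.] gap 49.4 F [-0.5  0.3 -1.6]
top 754 c [433.1  49.9] [49.9 53.1] 4.49 z 104.3 med [432.7  50. ]
side 654 c [439.4 -34.5] [49.9 69.3] 3.66 z 117.3 med [439.7 -37.1]
[438.73373862 -22.41615761]
```

Request:
carry_out:
  increments:
    - [[-0.002, 0.0006, 0.04, 0, 0, 0.0003], [-0.002, 0.0006, 0.07, 0, 0, 0.0003], [-0.002, 0.0006, 0.1, 0, 0, 0.0003], [-0.002, 0.0006, 0.125, 0, 0, 0.0003], [-0.002, 0.0006, 0.125, 0, 0, 0.0003]]

```text
clock: 6.22
tcp_pos: [0.4396, -0.027, 0.0514]
orientation: [-0.001, 0.681, 0.733, -0.0]
wrist_force: [-0.3, 1.4, -1.8]
finger_gap: 0.0491
grip_force: 42.3
```

Now within the pegs, free of force; last 9 mm.

Request:
carry_out:
  increments:
    - [[0, 0, 0.01, 0, 0, 0], [0, 0, 0.018, 0, 0, 0], [0, 0, 0.018, 0, 0, 0]]

```text
clock: 6.6
tcp_pos: [0.4399, -0.0271, 0.0428]
orientation: [-0.0, 0.681, 0.733, -0.0]
wrist_force: [-0.3, -0.7, -2.0]
finger_gap: 0.049
grip_force: 42.3
```

Request:
carry_out:
  increments:
    - [[0, 0, 0, 0, 0, 0], [0, 0, 0, 0, 0, 0], [0, 0, 0, 0, 0, 0]]
  jaw: 0.2

```text
clock: 6.98
tcp_pos: [0.4403, -0.0272, 0.0431]
orientation: [0.0, 0.681, 0.733, 0.0]
wrist_force: [-0.3, -0.2, 0.4]
finger_gap: 0.0685
grip_force: 0.0
```

```bash
python3 plan.py 440,-26,150,94.3 444.5,154,150,97
```

```text
t 6.97 tcp [440.3 -27.2  43.1] yaw 94.21 tilt [ 0.0005 -0.0002] gap 68.5 F [-0.3 -0.2  0.4]
[0.0024, -0.0002, -0.2139, 0.0001, 0.0, -0.0002]
[0.3608, 0.0352, -0.214, 0.0001, 0.0, -0.0077]
```

Request:
carry_out:
  increments:
    - [[0, 0, -0.11, 0, 0, 0], [0.06, 0, -0.21, 0, 0, 0], [0.18, 0.02, -0.21, 0, 0, -0.0077], [0.3, 0.035, -0.21, 0, 0, -0.0077], [0.36, 0.035, -0.21, 0, 0, -0.0077]]

```text
clock: 7.6
tcp_pos: [0.4444, 0.1562, 0.1483]
orientation: [0.0, 0.662, 0.75, 0.001]
wrist_force: [-1.1, -0.9, 0.2]
finger_gap: 0.0684
grip_force: 0.0
```

```bash
python3 look.py c; python3 plan.py 452.8,332.2,110,98.45;python3 -c "
from tongue import *
tongue('c','top',.046,(.38,-.15),(.5,.13))
tongue('c','top',.0315,(.38,.03),(.5,.13))
tongue('c','side',.046,(.38,-.15),(.5,.13))
tongue('c','side',.0315,(.38,-.15),(.5,-.0))
"
```

```text
t 7.6 tcp [444.4 156.2 148.3] yaw 97.12 tilt [0.0013 0.0004] gap 68.4 F [-1.1 -0.9  0.2]
t 7.7 tcp [443.9 156.2 147.9] yaw 97.25 tilt [0.0003 0.0006] gap 68.2 F [-0.2 -0.3 -0. ]
[0.3468, 0.0621, 0.0761, 0.0001, -0.0001, -0.0033]
top 1147 c [438.8 -24.3] [50.1 92.4] 4.8 z 46.5 med [438.7 -23.5]
top 533 c [432.9  51.4] [49.8 46.3] 4.46 z 32.1 med [433.   52.1]
side 813 c [437.4 -22.9] [49.8 95.1] 4.7 z 44.7 med [438.1 -26.9]
side 67 c [440.6 -69.4] [47.9 10.7] 8.49 z 32.1 med [439.4 -68.4]
```

Request:
carry_out:
  increments:
    - [[0.346, 0.062, 0.076, 0, 0, -0.0033], [0.346, 0.062, 0.076, 0, 0, -0.0033], [0.346, 0.062, 0.076, 0, 0, -0.0033], [0.346, 0.062, 0.13, 0, 0, -0.0033], [0.346, 0.062, 0.18, 0, 0, -0.0033]]

```text
clock: 8.32
tcp_pos: [0.4541, 0.3292, 0.0569]
orientation: [0.0, 0.655, 0.756, -0.0]
wrist_force: [-0.2, -0.2, 0.3]
finger_gap: 0.0685
grip_force: 0.0
```

```bash
python3 plan.py 452.8,332.2,26.5,98.45
```

```text
t 8.32 tcp [454.1 329.2  56.9] yaw 98.22 tilt [ 0.     -0.0005] gap 68.5 F [-0.2 -0.2  0.3]
[0.0064, -0.0018, 0.0607, -0.0, 0.0001, -0.0006]
```

Request:
carry_out:
  increments:
    - [[0.006, -0.0018, 0.03, 0, 0, -0.0006], [0.006, -0.0018, 0.06, 0, 0, -0.0006], [0.006, -0.0018, 0.06, 0, 0, -0.0006]]

```text
clock: 8.7
tcp_pos: [0.4522, 0.3312, 0.0269]
orientation: [-0.0, 0.654, 0.757, -0.001]
wrist_force: [-0.0, -0.5, 0.1]
finger_gap: 0.0684
grip_force: 0.0
```

Request:
carry_out:
  increments:
    - [[0, 0, 0, 0, 0, 0], [0, 0, 0, 0, 0, 0], [0, 0, 0, 0, 0, 0], [0, 0, 0, 0, 0, 0], [0, 0, 0, 0, 0, 0]]
  jaw: 1

```text
clock: 9.32
tcp_pos: [0.4535, 0.3324, 0.0289]
orientation: [0.0, 0.654, 0.757, 0.001]
wrist_force: [0.3, 0.5, 5.2]
finger_gap: 0.0313
grip_force: 41.7
```

```bash
python3 plan.py 452.8,332.2,145,98.45 520,170,145,97
```

```text
t 9.32 tcp [453.5 332.4  28.9] yaw 98.38 tilt [0.002  0.0008] gap 31.3 F [0.3 0.5 5.2]
[0.0, -0.001, -0.2322, 0.0003, -0.0001, -0.0002]
[-0.3405, 0.0846, -0.2322, 0.0003, -0.0001, 0.0038]
```

Request:
carry_out:
  increments:
    - [[0, 0, -0.12, 0, 0, 0], [-0.05, 0.01, -0.23, 0, 0, 0.0038], [-0.15, 0.04, -0.23, 0, 0, 0.0038], [-0.25, 0.065, -0.23, 0, 0, 0.0038], [-0.34, 0.085, -0.23, 0, 0, 0.0038]]

```text
clock: 9.95
tcp_pos: [0.5199, 0.1685, 0.143]
orientation: [0.0, 0.662, 0.749, 0.0]
wrist_force: [1.0, -0.4, -1.2]
finger_gap: 0.031
grip_force: 41.0
```

```bash
python3 plan.py 608.5,-11,120,94.3
```

```text
t 9.95 tcp [519.9 168.5 143. ] yaw 97.02 tilt [ 0.0003 -0.0001] gap 31.0 F [ 1.  -0.4 -1.2]
[-0.378, 0.132, 0.046, 0.0, 0.0, 0.0076]
```

Request:
carry_out:
  increments:
    - [[-0.378, 0.132, 0.02, 0, 0, 0.0076], [-0.378, 0.132, 0.046, 0, 0, 0.0076], [-0.378, 0.132, 0.046, 0, 0, 0.0076], [-0.378, 0.132, 0.046, 0, 0, 0.0076], [-0.378, 0.132, 0.046, 0, 0, 0.0076]]

```text
clock: 10.58
tcp_pos: [0.6077, -0.0102, 0.1191]
orientation: [-0.001, 0.681, 0.732, -0.0]
wrist_force: [-0.1, 0.5, -1.0]
finger_gap: 0.0313
grip_force: 40.9
```

```bash
python3 look.py d; python3 -c "
from tongue import *
r=tongue('d','top',.109,(.55,.02),(.67,.12))
tongue('d','top',.123,(.55,-.02),(.67,.12))
tongue('d','side',.123,(.55,-.15),(.67,.05))
a=np.radians(r[2]+90);print(np.array(r[0])-72.5*np.array([np.cos(a),np.sin(a)]))
"
```

```text
t 10.57 tcp [607.7 -10.2 119.1] yaw 94.18 tilt [-0.0016  0.0005] gap 31.3 F [-0.1  0.5 -1. ]
top 478 c [601.2  63.1] [32.2 53.1] 3.88 z 108.8 med [601.5  63.4]
top 237 c [604.5  21.1] [32.  31.8] 4.78 z 123.2 med [602.6  24.7]
side 425 c [606.5 -12.8] [32.8 82.4] 1.97 z 121.7 med [607.4 -20.6]
[606.06306432  -9.21131512]
```

Request:
carry_out:
  increments:
    - [[-0.0042, 0.0025, 0.03, 0, 0, -0.0004], [-0.0042, 0.0025, 0.06, 0, 0, -0.0004], [-0.0042, 0.0025, 0.095, 0, 0, -0.0004], [-0.0042, 0.0025, 0.13, 0, 0, -0.0004], [-0.0042, 0.0025, 0.134, 0, 0, -0.0004]]

```text
clock: 11.3
tcp_pos: [0.6081, -0.011, 0.0507]
orientation: [-0.001, 0.679, 0.734, -0.001]
wrist_force: [0.1, 0.2, -0.5]
finger_gap: 0.031
grip_force: 40.9
```

Request:
carry_out:
  increments:
    - [[0, 0, 0.01, 0, 0, 0], [0, 0, 0.018, 0, 0, 0], [0, 0, 0.018, 0, 0, 0]]

```text
clock: 11.68
tcp_pos: [0.6095, -0.0115, 0.0439]
orientation: [0.0, 0.679, 0.734, -0.0]
wrist_force: [0.2, -0.6, -1.0]
finger_gap: 0.0311
grip_force: 40.9
```

Request:
carry_out:
  increments:
    - [[0, 0, 0, 0, 0, 0], [0, 0, 0, 0, 0, 0], [0, 0, 0, 0, 0, 0]]
  jaw: 0.2

```text
clock: 12.05
tcp_pos: [0.6098, -0.0115, 0.0442]
orientation: [0.0, 0.679, 0.734, 0.0]
wrist_force: [0.0, 0.3, 0.2]
finger_gap: 0.0684
grip_force: 0.0
```

```bash
python3 plan.py 608,-11,150,94.3 575,165,150,90
```

```text
t 12.05 tcp [609.8 -11.5  44.2] yaw 94.43 tilt [ 0.0006 -0.0001] gap 68.4 F [0.  0.3 0.2]
[0.0013, -0.0033, -0.2116, 0.0001, 0.0, 0.0004]
[0.3574, -0.0419, -0.2117, 0.0001, 0.0, 0.0123]
```

Request:
carry_out:
  increments:
    - [[0, 0, -0.11, 0, 0, 0], [0.06, -0.01, -0.21, 0, 0, 0], [0.18, -0.04, -0.21, 0, 0, 0.012], [0.3, -0.042, -0.21, 0, 0, 0.012], [0.357, -0.042, -0.21, 0, 0, 0.012]]

```text
clock: 12.68
tcp_pos: [0.5741, 0.1676, 0.1495]
orientation: [0.0, 0.706, 0.709, 0.0]
wrist_force: [0.2, -0.0, 0.5]
finger_gap: 0.068
grip_force: 0.0
```

```bash
python3 look.py e; python3 plan.py 643.3,276.7,110,85.1;python3 -c "
from tongue import *
tongue('e','top',.046,(.55,-.15),(.67,.13))
tongue('e','top',.0315,(.55,.03),(.67,.13))
tongue('e','side',.046,(.55,-.15),(.67,.13))
tongue('e','top',.046,(.38,-.15),(.5,.13))
"
```

```text
t 12.68 tcp [574.1 167.6 149.5] yaw 90.26 tilt [0.0008 0.0005] gap 68.0 F [ 0.2 -0.   0.5]
t 12.78 tcp [574.2 167.9 149.2] yaw 90.37 tilt [0.0005 0.0007] gap 68.1 F [ 0.1  0.8 -0.6]
[0.2166, 0.1396, 0.0785, 0.0001, -0.0001, 0.0146]
top 723 c [608.6 -10.4] [32.8 92.5] 4.1 z 46.5 med [607.9 -10.1]
top 407 c [602.8  61.6] [32.  53.1] 4.7 z 32.0 med [602.4  62. ]
side 502 c [607.6  -9.3] [32.8 95.4] 3.81 z 44.6 med [607.1 -13.6]
top 1144 c [438.8 -24. ] [50.  91.8] 4.55 z 46.4 med [438.7 -23.4]
```

Request:
carry_out:
  increments:
    - [[0.216, 0.14, 0.078, 0, 0, 0.0146], [0.216, 0.14, 0.078, 0, 0, 0.0146], [0.216, 0.14, 0.078, 0, 0, 0.0146], [0.216, 0.14, 0.13, 0, 0, 0.0146], [0.216, 0.14, 0.19, 0, 0, 0.0146]]

```text
clock: 13.4
tcp_pos: [0.6453, 0.2719, 0.0541]
orientation: [0.001, 0.738, 0.674, 0.0]
wrist_force: [0.1, -0.6, -0.5]
finger_gap: 0.0682
grip_force: 0.0
```

```bash
python3 plan.py 643.3,276.7,26.5,85.1
```

```text
t 13.4 tcp [645.3 271.9  54.1] yaw 84.81 tilt [ 0.0015 -0.0002] gap 68.2 F [ 0.1 -0.6 -0.5]
[0.0092, -0.005, 0.0552, 0.0002, 0.0, -0.0008]
```

Request:
carry_out:
  increments:
    - [[0.008, -0.004, 0.03, 0, 0, -0.0006], [0.008, -0.004, 0.055, 0, 0, -0.0006], [0.008, -0.004, 0.055, 0, 0, -0.0006]]

```text
clock: 13.78
tcp_pos: [0.6426, 0.2766, 0.0259]
orientation: [-0.0, 0.737, 0.676, -0.001]
wrist_force: [0.4, 0.2, -0.4]
finger_gap: 0.0681
grip_force: 0.0
```

Request:
carry_out:
  increments:
    - [[0, 0, 0, 0, 0, 0], [0, 0, 0, 0, 0, 0], [0, 0, 0, 0, 0, 0], [0, 0, 0, 0, 0, 0]]
  jaw: 1

```text
clock: 14.28
tcp_pos: [0.644, 0.2773, 0.0278]
orientation: [0.001, 0.737, 0.676, 0.001]
wrist_force: [0.6, -0.8, 5.6]
finger_gap: 0.0493
grip_force: 44.4
```

```bash
python3 plan.py 643,277,150,85.1 530,240,160,110
```

```text
t 14.28 tcp [644.  277.3  27.8] yaw 85.06 tilt [0.0025 0.0005] gap 49.3 F [ 0.6 -0.8  5.6]
[-0.0006, -0.0013, -0.2444, 0.0004, -0.0001, -0.0001]
[-0.0938, -0.22, -0.265, 0.0004, -0.0, -0.0693]
```

Request:
carry_out:
  increments:
    - [[0, 0, -0.12, 0, 0, 0], [-0.01, -0.05, -0.24, 0, 0, -0.02], [-0.05, -0.13, -0.265, 0, 0, -0.04], [-0.09, -0.22, -0.265, 0, 0, -0.069], [-0.09, -0.22, -0.265, 0, 0, -0.07]]

```text
clock: 14.9
tcp_pos: [0.5237, 0.2403, 0.1577]
orientation: [-0.002, 0.571, 0.821, -0.003]
wrist_force: [0.4, 0.7, -1.4]
finger_gap: 0.0493
grip_force: 43.5
```

```bash
python3 plan.py 525,140,150,150 
```

```text
t 14.9 tcp [523.7 240.3 157.7] yaw 110.35 tilt [-0.0067 -0.002 ] gap 49.3 F [ 0.4  0.7 -1.4]
[-0.189, -0.0673, 0.0157, -0.001, -0.0005, -0.1101]
```

Request:
carry_out:
  increments:
    - [[-0.189, -0.067, 0.016, 0, 0, -0.11], [-0.189, -0.067, 0.016, 0, 0, -0.11], [-0.189, -0.067, 0.016, 0, 0, -0.11], [-0.189, -0.067, 0.016, 0, 0, -0.11], [-0.189, -0.067, 0.016, 0, 0, -0.11]]

```text
clock: 15.52
tcp_pos: [0.5314, 0.1413, 0.1506]
orientation: [-0.0, 0.261, 0.965, -0.0]
wrist_force: [0.1, 0.5, -1.2]
finger_gap: 0.0493
grip_force: 43.5
```

```bash
python3 plan.py 522.5,57,140,184.3 
```

```text
t 15.53 tcp [531.4 141.3 150.6] yaw 149.72 tilt [-0.     -0.0001] gap 49.3 F [ 0.1  0.5 -1.2]
[-0.0697, -0.1546, 0.0212, -0.0, -0.0, -0.0961]
```

Request:
carry_out:
  increments:
    - [[-0.07, -0.155, 0.021, 0, 0, -0.096], [-0.07, -0.155, 0.021, 0, 0, -0.096], [-0.07, -0.155, 0.021, 0, 0, -0.096], [-0.07, -0.155, 0.021, 0, 0, -0.096], [-0.07, -0.155, 0.021, 0, 0, -0.096]]

```text
clock: 16.15
tcp_pos: [0.5225, 0.057, 0.1402]
orientation: [-0.0, -0.037, 0.999, -0.0]
wrist_force: [-0.2, 0.0, -1.3]
finger_gap: 0.0493
grip_force: 43.5
```

```bash
python3 look.py f; python3 -c "
from tongue import *
tongue('f','top',.145,(.55,-.0),(.72,.12))
tongue('f','top',.145,(.37,0),(.5,.12))
tongue('f','side',.145,(.55,-.0),(.72,.12))
tongue('f','side',.145,(.37,0),(.5,.12))
import cv2
a=cv2.imread('pics/top_f.png')[170:370,250:450];b=cv2.imread('pics/side_f.png')[190:390,190:390]
cv2.imwrite('pics/f.png',cv2.resize(np.hstack([a,b]),None,fx=2,fy=2))"
```

```text
t 16.15 tcp [522.5  57.  140.2] yaw -175.75 tilt [-0. -0.] gap 49.3 F [-0.2  0.  -1.3]Traceback (most recent call last):
  File "<string>", line 3, in <module>
    tongue('f','top',.145,(.55,-.0),(.72,.12))
    ~~~~~~^^^^^^^^^^^^^^^^^^^^^^^^^^^^^^^^^^^^
  File "tongue.py", line 7, in tongue
    i=1+np.argmax(s[1:,4]);p=W[l==i]
        ~~~~~~~~~^^^^^^^^^
    return _wrapfunc(a, 'argmax', axis=axis, out=out, **kwds)
    return bound(*args, **kwds)
ValueError: attempt to get argmax of an empty sequence
```

```bash
python3 -c "
import cv2,numpy as np
a=cv2.imread('pics/top_f.png')[150:350,250:450];b=cv2.imread('pics/side_f.png')[190:390,190:390]
cv2.imwrite('pics/f.png',cv2.resize(np.hstack([a,b]),None,fx=2,fy=2))
from tongue import *
c=dict(np.load('top_f.npz'));W=world(c)
for x in (.59,.6,.61,.62,.63):
  m=(abs(W[...,0]-x)<.004)&(abs(W[...,1]-.06)<.05)&(W[...,2]>.08);print(x,m.sum(),np.nanmedian(W[m],0))
"
```

```text
0.59 0 [nan nan nan]
0.6 0 [nan nan nan]
0.61 0 [nan nan nan]
0.62 0 [nan nan nan]
0.63 0 [nan nan nan]
  return np.nanmean(a, axis, out=out, keepdims=keepdims)
```

View pics/f.png

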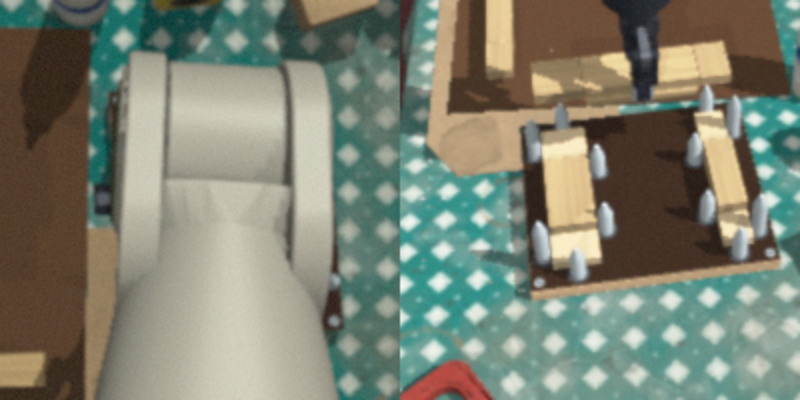

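```bash
python3 -c "
from tongue import *
tongue('f','side',.145,(.37,0),(.72,.13),.004)
tongue('f','side',.145,(.53,0),(.72,.13),.004)
tongue('f','side',.145,(.37,0),(.515,.13),.004)
"
```

```text
side 832 c [459.3  51.5] [104.2  55.9] 4.33 z 143.7 med [458.8  50.7]
side 577 c [576.6  60.6] [75.9 52. ] 3.8 z 143.9 med [577.4  59.1]
side 832 c [459.3  51.5] [104.2  55.9] 4.33 z 143.7 med [458.8  50.7]
```

Request:
carry_out:
  increments:
    - [[-0.0028, 0.0006, 0.05, 0, 0, 0], [-0.0028, 0.0006, 0.08, 0, 0, 0], [-0.0028, 0.0006, 0.11, 0, 0, 0], [-0.0028, 0.0006, 0.14, 0, 0, 0], [-0.0028, 0.0006, 0.14, 0, 0, 0]]

```text
clock: 16.88
tcp_pos: [0.5225, 0.0574, 0.069]
orientation: [-0.001, -0.039, 0.999, 0.0]
wrist_force: [0.3, -0.2, -1.6]
finger_gap: 0.0492
grip_force: 43.4
```

Request:
carry_out:
  increments:
    - [[0, 0, 0.02, 0, 0, 0], [0, 0, 0.035, 0, 0, 0], [0, 0, 0.035, 0, 0, 0]]

```text
clock: 17.25
tcp_pos: [0.523, 0.0573, 0.0523]
orientation: [-0.001, -0.039, 0.999, -0.0]
wrist_force: [0.2, 0.2, -2.0]
finger_gap: 0.0492
grip_force: 43.4
```

```bash
python3 plan.py 524,57,42.5,184.3
```

```text
t 17.25 tcp [523.   57.3  52.3] yaw -175.58 tilt [-0.0011 -0.    ] gap 49.2 F [ 0.2  0.2 -2. ]
[-0.0019, -0.0007, 0.0195, 0.0, -0.0002, 0.0003]
```

Request:
carry_out:
  increments:
    - [[0, 0, 0.01, 0, 0, 0], [0, 0, 0.02, 0, 0, 0], [0, 0, 0.02, 0, 0, 0]]

```text
clock: 17.62
tcp_pos: [0.5232, 0.0573, 0.0424]
orientation: [-0.0, -0.039, 0.999, -0.0]
wrist_force: [-0.0, 0.4, -0.8]
finger_gap: 0.0495
grip_force: 43.4
```

Request:
carry_out:
  increments:
    - [[0, 0, 0, 0, 0, 0], [0, 0, 0, 0, 0, 0], [0, 0, 0, 0, 0, 0]]
  jaw: 0.2

```text
clock: 18.0
tcp_pos: [0.5239, 0.0573, 0.0432]
orientation: [0.0, -0.039, 0.999, -0.0]
wrist_force: [-0.3, 0.3, -0.3]
finger_gap: 0.0684
grip_force: 0.0
```

```bash
python3 plan.py 523,57,150,184 400,170,150,215
```

```text
t 18.0 tcp [523.9  57.3  43.2] yaw -175.57 tilt [ 0.0007 -0.0001] gap 68.4 F [-0.3  0.3 -0.3]
[0.0016, -0.0004, -0.2137, -0.0, 0.0001, 0.0012]
[0.2294, 0.2439, -0.2139, -0.0001, 0.0001, -0.0849]
```

Request:
carry_out:
  increments:
    - [[0, 0, -0.11, 0, 0, 0], [0.04, 0.05, -0.21, 0, 0, -0.028], [0.12, 0.13, -0.21, 0, 0, -0.056], [0.2, 0.2, -0.21, 0, 0, -0.085], [0.23, 0.244, -0.21, 0, 0, -0.085]]

```text
clock: 18.62
tcp_pos: [0.3969, 0.171, 0.1481]
orientation: [-0.0, -0.302, 0.953, 0.0]
wrist_force: [0.2, -0.5, 0.2]
finger_gap: 0.0681
grip_force: 0.0
```

```bash
python3 look.py g; python3 plan.py 349.9,286,120,272.5;python3 -c "
from tongue import *
tongue('g','top',.046,(.38,.02),(.65,.13))
tongue('g','side',.046,(.38,.02),(.65,.13))
tongue('g','top',.0327,(.3,.15),(.4,.45))
"
```

```text
t 18.62 tcp [396.9 171.  148.1] yaw -144.82 tilt [-0.0006 -0.    ] gap 68.1 F [ 0.2 -0.5  0.2]
t 18.73 tcp [397.5 171.4 148.1] yaw -144.77 tilt [-0.0003  0.0002] gap 68.4 F [ 0.7 -0.7 -0.9]
[-0.0544, 0.2421, 0.0564, 0.0001, 0.0, -0.1591]
top 2682 c [515.7  52.3] [212.1  67.1] 0.76 z 46.5 med [517.3  54.3]
side 1659 c [513.3  48.3] [209.8  72.3] 5.13 z 44.6 med [514.3  53.3]
top 52 c [346.6 376.9] [29.9  6.9] 0.87 z 33.2 med [348.5 377.5]
```

Request:
carry_out:
  increments:
    - [[-0.054, 0.242, 0.056, 0, 0, -0.159], [-0.054, 0.242, 0.056, 0, 0, -0.159], [-0.054, 0.242, 0.056, 0, 0, -0.159], [-0.054, 0.242, 0.056, 0, 0, -0.159], [-0.054, 0.242, 0.056, 0, 0, -0.159]]

```text
clock: 19.35
tcp_pos: [0.3532, 0.2847, 0.1198]
orientation: [0.0, -0.702, 0.713, -0.0]
wrist_force: [-0.2, 0.1, -0.0]
finger_gap: 0.0682
grip_force: 0.0
```

```bash
python3 plan.py 349.9,286,70,272.5 349.9,286,26.5,272.5
```

```text
t 19.35 tcp [353.2 284.7 119.8] yaw -90.9 tilt [ 0.0007 -0.0002] gap 68.2 F [-0.2  0.1 -0. ]
[-0.0025, 0.0066, 0.0996, -0.0001, -0.0, -0.0094]
[-0.0025, 0.0067, 0.1866, -0.0001, -0.0, -0.0094]
```

Request:
carry_out:
  increments:
    - [[-0.0025, 0.0066, 0.08, 0, 0, -0.0094], [-0.0025, 0.0066, 0.14, 0, 0, -0.0094], [-0.0025, 0.0066, 0.187, 0, 0, -0.0094], [-0.0025, 0.0066, 0.187, 0, 0, -0.0094]]

```text
clock: 19.85
tcp_pos: [0.3485, 0.2848, 0.0249]
orientation: [0.002, 0.72, -0.694, -0.0]
wrist_force: [-0.6, -0.1, 0.5]
finger_gap: 0.0684
grip_force: 0.0
```

```bash
python3 plan.py 349.9,286,26.5,272.5
```

```text
t 19.85 tcp [348.5 284.8  24.9] yaw -87.93 tilt [-0.0028 -0.002 ] gap 68.4 F [-0.6 -0.1  0.5]
[-0.0022, -0.0029, -0.0032, 0.0005, -0.0003, -0.0012]
```

Request:
carry_out:
  increments:
    - [[-0.002, -0.003, -0.004, 0, 0, -0.001], [-0.002, -0.003, -0.004, 0, 0, -0.001]]

```text
clock: 20.1
tcp_pos: [0.3519, 0.2877, 0.0297]
orientation: [-0.001, 0.722, -0.692, 0.001]
wrist_force: [0.2, -0.3, -0.3]
finger_gap: 0.0681
grip_force: 0.0
```

Request:
carry_out:
  increments:
    - [[0, 0, 0, 0, 0, 0], [0, 0, 0, 0, 0, 0], [0, 0, 0, 0, 0, 0], [0, 0, 0, 0, 0, 0], [0, 0, 0, 0, 0, 0]]
  jaw: 1

```text
clock: 20.72
tcp_pos: [0.3507, 0.2872, 0.0289]
orientation: [-0.0, 0.722, -0.692, 0.0]
wrist_force: [-0.8, -1.3, 5.8]
finger_gap: 0.0313
grip_force: 40.8
```

```bash
python3 plan.py 350,286,150,272.5 410,200,165,245
```

```text
t 20.73 tcp [350.7 287.2  28.9] yaw -87.51 tilt [0.001  0.0003] gap 31.3 F [-0.8 -1.3  5.8]
[0.0023, 0.0013, -0.2422, -0.0002, 0.0, -0.0]
[0.1794, -0.1111, -0.2721, -0.0001, 0.0001, 0.0764]
```

Request:
carry_out:
  increments:
    - [[0, 0, -0.12, 0, 0, 0], [0.02, -0.01, -0.24, 0, 0, 0.02], [0.08, -0.05, -0.27, 0, 0, 0.045], [0.15, -0.1, -0.27, 0, 0, 0.07], [0.18, -0.11, -0.27, 0, 0, 0.077]]

```text
clock: 21.35
tcp_pos: [0.4103, 0.1982, 0.1634]
orientation: [0.0, -0.534, 0.845, -0.0]
wrist_force: [-0.1, 0.1, -0.5]
finger_gap: 0.0311
grip_force: 40.5
```

```bash
python3 plan.py 470,30,160,200
```

```text
t 21.35 tcp [410.3 198.2 163.4] yaw -115.44 tilt [ 0.0008 -0.    ] gap 31.1 F [-0.1  0.1 -0.5]
[0.2526, -0.2523, 0.007, -0.0001, 0.0001, 0.1238]
```

Request:
carry_out:
  increments:
    - [[0.252, -0.252, 0.007, 0, 0, 0.124], [0.252, -0.252, 0.007, 0, 0, 0.124], [0.252, -0.252, 0.007, 0, 0, 0.124], [0.252, -0.252, 0.007, 0, 0, 0.124], [0.252, -0.252, 0.007, 0, 0, 0.124]]

```text
clock: 21.98
tcp_pos: [0.4686, 0.0315, 0.1591]
orientation: [-0.001, -0.175, 0.985, 0.0]
wrist_force: [0.1, 0.2, -0.4]
finger_gap: 0.0314
grip_force: 40.6
```

```bash
python3 plan.py 533.2,-81.5,140,184.3
```

```text
t 21.98 tcp [468.6  31.5 159.1] yaw -159.89 tilt [-0.0022  0.0005] gap 31.4 F [ 0.1  0.2 -0.4]
[-0.0437, -0.2568, 0.0378, 0.0001, -0.0003, 0.0439]
```

Request:
carry_out:
  increments:
    - [[-0.044, -0.257, 0.038, 0, 0, 0.044], [-0.044, -0.257, 0.038, 0, 0, 0.044], [-0.044, -0.257, 0.038, 0, 0, 0.044], [-0.044, -0.257, 0.038, 0, 0, 0.044], [-0.044, -0.257, 0.038, 0, 0, 0.044]]

```text
clock: 22.6
tcp_pos: [0.5334, -0.0796, 0.1408]
orientation: [-0.001, -0.039, 0.999, 0.0]
wrist_force: [-0.4, -0.1, -1.0]
finger_gap: 0.0317
grip_force: 40.8
```

```bash
python3 look.py i; python3 -c "
from tongue import *
tongue('i','side',.1435,(.55,-.16),(.72,-.03),.004)
tongue('i','side',.1435,(.37,-.16),(.515,-.03),.004)
tongue('i','side',.046,(.46,.02),(.58,.13))
import cv2
a=cv2.imread('pics/top_i.png')[150:350,250:450];b=cv2.imread('pics/side_i.png')[190:390,190:390]
cv2.imwrite('pics/i.png',cv2.resize(np.hstack([a,b]),None,fx=2,fy=2))"
```

```text
t 22.6 tcp [533.4 -79.6 140.8] yaw -175.53 tilt [-0.0011  0.0006] gap 31.7 F [-0.4 -0.1 -1. ]
side 512 c [588.7 -75. ] [75.7 35.8] 4.4 z 143.3 med [589.8 -76.7]
side 692 c [467.4 -84.6] [95.5 36.5] 3.59 z 143.1 med [466.7 -86.3]
side 423 c [489.1  54.7] [59. 53.] 2.68 z 44.6 med [489.8  52.6]
```

View pics/i.png

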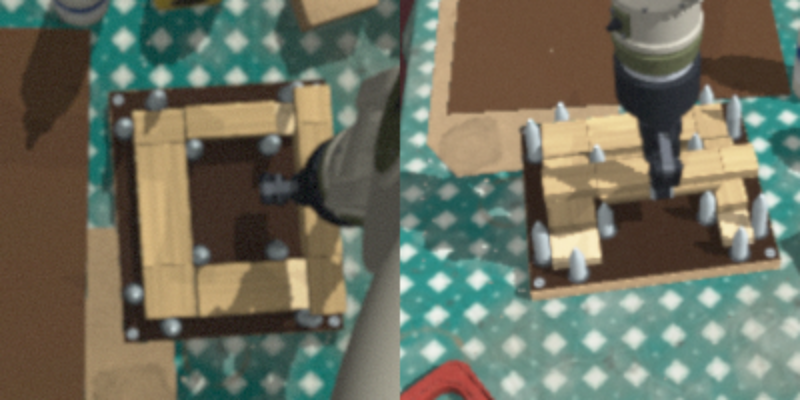

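```bash
python3 -c "
from tongue import *
tongue('i','top',.1445,(.55,-.16),(.72,-.03),.005)
tongue('i','top',.1445,(.37,-.16),(.5,-.03),.005)
tongue('i','top',.1445,(.37,-.16),(.72,-.03),.005)
tongue('i','top',.0465,(.36,.02),(.7,.13),.005)
"
```

```text
top 557 c [591.1 -75.7] [73.3 31.9] 4.6 z 144.8 med [598.  -72.3]
top 768 c [460.4 -86.1] [79.4 32.4] 3.96 z 144.9 med [459.3 -85. ]
top 839 c [468.6 -85.4] [96.  32.4] 4.18 z 144.9 med [463.  -84.4]
top 2677 c [515.5  51.8] [211.7  67.2] 1.04 z 46.5 med [517.4  54.3]
```

Request:
carry_out:
  increments:
    - [[0.0004, -0.0024, 0.05, 0, 0, 0], [0.0004, -0.0024, 0.08, 0, 0, 0], [0.0004, -0.0024, 0.11, 0, 0, 0], [0.0004, -0.0024, 0.14, 0, 0, 0], [0.0004, -0.0024, 0.14, 0, 0, 0]]

```text
clock: 23.32
tcp_pos: [0.5331, -0.0822, 0.0694]
orientation: [-0.001, -0.037, 0.999, 0.0]
wrist_force: [0.8, 0.2, -1.0]
finger_gap: 0.0313
grip_force: 40.7
```

Request:
carry_out:
  increments:
    - [[0, 0, 0.02, 0, 0, 0], [0, 0, 0.035, 0, 0, 0], [0, 0, 0.035, 0, 0, 0]]

```text
clock: 23.7
tcp_pos: [0.5337, -0.0821, 0.0526]
orientation: [-0.001, -0.038, 0.999, 0.0]
wrist_force: [-0.3, 1.7, -1.7]
finger_gap: 0.0312
grip_force: 40.6
```

```bash
python3 plan.py 533.4,-81,43,184.3
```

```text
t 23.7 tcp [533.7 -82.1  52.6] yaw -175.7 tilt [-0.0012  0.0008] gap 31.2 F [-0.3  1.7 -1.7]
[0.0004, 0.0022, 0.0193, 0.0001, -0.0002, 0.0]
```

Request:
carry_out:
  increments:
    - [[0, 0.001, 0.01, 0, 0, 0], [0, 0.001, 0.019, 0, 0, 0], [0, 0.001, 0.019, 0, 0, 0]]

```text
clock: 24.08
tcp_pos: [0.534, -0.0821, 0.0435]
orientation: [-0.0, -0.037, 0.999, -0.0]
wrist_force: [-0.1, 0.9, -1.5]
finger_gap: 0.031
grip_force: 40.7
```

Request:
carry_out:
  increments:
    - [[0, 0, 0, 0, 0, 0], [0, 0, 0, 0, 0, 0], [0, 0, 0, 0, 0, 0]]
  jaw: 0.2

```text
clock: 24.45
tcp_pos: [0.5345, -0.0822, 0.0442]
orientation: [0.0, -0.037, 0.999, -0.0]
wrist_force: [-0.3, 0.3, -1.0]
finger_gap: 0.0684
grip_force: 0.0
```

```bash
python3 plan.py 533,-81,160,184 430,-220,180,184
```

```text
t 24.45 tcp [534.5 -82.2  44.2] yaw -175.72 tilt [ 0.0007 -0.0005] gap 68.4 F [-0.3  0.3 -1. ]
[0.0026, 0.0026, -0.2316, -0.0001, 0.0001, 0.0008]
[0.2287, -0.2593, -0.2716, -0.0001, 0.0001, 0.0008]
```

Request:
carry_out:
  increments:
    - [[0, 0, -0.11, 0, 0, 0], [0, 0, -0.22, 0, 0, 0], [0.06, -0.08, -0.27, 0, 0, 0], [0.15, -0.17, -0.27, 0, 0, 0], [0.23, -0.26, -0.27, 0, 0, 0]]

```text
clock: 25.08
tcp_pos: [0.4285, -0.2215, 0.1798]
orientation: [0.001, -0.038, 0.999, -0.001]
wrist_force: [1.3, -1.9, -0.6]
finger_gap: 0.0683
grip_force: 0.0
```

Request:
carry_out:
  increments:
    - [[0.08, -0.2, 0, 0, 0, 0], [0.08, -0.2, 0, 0, 0, 0], [0.08, -0.2, 0, 0, 0, 0]]

```text
clock: 25.45
tcp_pos: [0.3959, -0.3261, 0.1791]
orientation: [0.0, -0.035, 0.999, -0.001]
wrist_force: [-0.8, 0.8, -0.0]
finger_gap: 0.0683
grip_force: 0.0
```

```bash
python3 look.py k; python3 -c "
from tongue import *
from fit import R,t
c=dict(np.load('top_k.npz'));W=world(c);B=(W[...,:2]*1000-t)@R
Z=W[...,2]*1000
def box(x0,x1,y0,y1):
    m=(B[...,0]>x0)&(B[...,0]<x1)&(B[...,1]>y0)&(B[...,1]<y1);z=Z[m];return np.round(np.nanpercentile(z,[10,50,90]),1)
for n,b in dict(bl=(-100,-60,48,82),br=(-100,-60,-85,-63),tl=(80,98,48,82),tr=(80,98,-85,-63),hm=(-30,45,48,82),cm=(-30,45,-85,-63),bm=(-100,-60,-40,20),tm=(80,98,-40,20)).items(): print(n,box(*b))
def edges(ax,lo,hi,a0,a1):
    o=1-ax;m=(B[...,o]>lo)&(B[...,o]<hi)&(B[...,ax]>a0)&(B[...,ax]<a1)&(abs(Z-46)<6);v=B[...,ax][m];return np.round([v.min(),v.max(),(v.min()+v.max())/2],1)
print('hang y',edges(1,-25,40,30,100),'close y',edges(1,-25,40,-105,-50),'hang x',edges(0,50,80,-125,125),'close x',edges(0,-82,-66,-125,125))
print('bot x',edges(0,-30,15,-120,-40),'top x',edges(0,-30,15,60,110))
cv2.imwrite('pics/k.png',cv2.resize(np.hstack([c['frame'][170:350,270:450],cv2.imread('pics/side_k.png')[200:380,200:380]]),None,fx=2.2,fy=2.2))
"
```

```text
t 25.45 tcp [ 395.9 -326.1  179.1] yaw -176.0 tilt [ 0.0006 -0.0015] gap 68.3 F [-0.8  0.8 -0. ]
bl [44.4 46.6 48.9]
br [44.5 46.4 48.7]
tl [44.7 46.7 48.9]
tr [44.2 46.4 48.6]
hm [44.4 46.7 48.7]
cm [44.3 46.6 48.8]
bm [44.3 46.5 48.9]
tm [44.3 46.4 48.4]
hang y [38.9 89.  64. ] close y [-91.9 -59.2 -75.5] hang x [-117.6  110.1   -3.8] close x [-117.8  118.1    0.2]
bot x [-105.5  -55.4  -80.5] top x [ 73.7 105.8  89.7]
```

View pics/k.png

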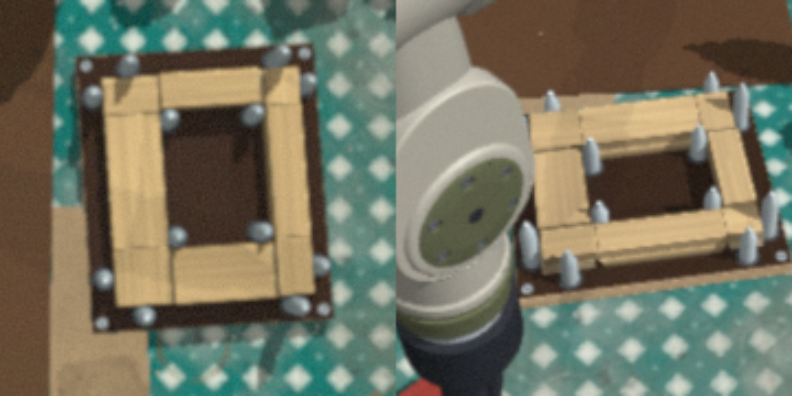

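The picture shows all four corners closed, and the measured heights are all about 46 mm, so the frame is flat. Everything is within about 1.5 mm of home.

```bash
python3 -c "
from h import *
print(env.hand_in())"
```

```text
the job is handed in; nothing more can be done
None
```

The door frame is laid up dry on the board and handed in: in the last pictures all four corner joints are closed, the frame is flat and the cross-bay positions I measured are within about 1.5 mm of home. The arm never came near the glue bottle, tape measure or nail carton, and the judge returned no verdict.

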